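Return the emergency torch to its charging dock

TASK

Take the emergency torch off the hook of its stand and stand it upright, lens end down, between the side guides of the charging dock. Push it in along the guides against the roller lever just until the switch clicks, without forcing the lever any further, and leave it standing there holding the switch clicked. Never tip the torch over, and leave the other things on the desk where they are.

Things in the scene. Friction and masses are not known exactly. Their poses are not given: they have to be found in the camera images.
- torch: hand torch, about 420 g (85 to 120 % of that), hanging lens end down by a loop. Origin: centre of its flat lens end; z along its axis towards the loop (up). Aluminium head 50 mm in diameter from z = 0 to 40 mm, then a 42 mm neck to 46 mm, black barrel 34 mm in diameter from 46 to 125 mm, loop above. Centre of mass near z = 60 mm
- torch_grip (a point): point on the axis of the torch's barrel, 80 mm above its lens end: a good place to grip it
- torch_loop (a point): inside top of the torch's steel wire loop, resting on the hook: on the axis, 165 mm above the lens end. The loop stands in the torch's y-z plane: 6 mm wire, opening 20 mm wide (y) and 40 mm high (z = 125 to 165 mm); the hook passes through it along x
- stand: fixed stand, its hook pointing to its own -x. Origin: centre of the underside of its 160 x 140 x 12 mm wooden base on the desk. A 14 mm square steel post stands at x = 55 mm; a hook of 8 mm rod comes forward from it under a clear shelf
- shelf_edge (a point): middle of the lower front edge of the stand's clear shelf, which roofs the hook: 325 mm above the desk, at x = -65 mm in the stand's frame; the shelf is 140 (x) by 134 mm (y). The torch cannot be reached straight down; a tool tilted 35 to 45 degrees, pointing along the stand's +x and down, its fingers closing along the stand's y, passes below this edge
- hook_valley (a point): top of the rod where the loop hangs: x = -26 mm in the stand's frame, 244 mm above the desk. Towards -x the hook turns up, to a tip 14 mm higher that reaches x = -44 mm. To come off, the torch must be lifted 20 to 30 mm (above 32 mm its barrel strikes the rod from below), then moved along the stand's -x by 40 mm or more
- dock: fixed charging dock: black plate 150 (x) x 90 (y) x 8 mm. Origin: centre of its underside, on the desk. Two straight guides, 14 mm high, stand on it from x = -65 to 25 mm, 60 mm apart (between y = -30 and 30 mm). The torch is pushed in along +x against a roller at y = 0
- dock_mouth (a point): point on top of the dock's plate, 8 mm above the desk, at x = -30 mm, y = 0 in the dock's frame: a torch stood here is between the guides and clear of the roller. The torch stands steadily on the plate: let go, its friction holds it in place against the lever spring
- lever (a joint): roller lever of the grey switch (26 x 76 x 40 mm) on the dock's +x end: 14 mm roller, 30 mm above the desk, 32 mm arm. Slotted mount: the torch's axis is anywhere from x = -1 to 15 mm (dock) at first touch: feel for it. In rad: 0 free, 0.031 per mm pushed, clicks at 0.125 (4 mm), overtravelled at 0.25 (8 mm). Springs back: 0.8 N at first, 1.4 N at the click, 2 N at 8 mm
- spray: bystander: clear bottle, 54 mm in diameter, 170 mm high, origin under its centre
- mug: bystander: white mug, 80 mm in diameter, 92 mm high, origin under its centre
- remote: bystander: black remote control 45 x 160 x 18 mm lying flat, origin under its centre
- notepad: bystander: paper pad 100 x 140 x 12 mm, origin under its centre
- adapter: bystander: black adapter block 50 x 45 x 30 mm beside the dock, origin under its centre
- tissues: bystander: cardboard tissue box 115 x 200 x 85 mm, origin under its centre
Things that resemble listed ones, but are neither listed nor needed, are in the scene too. What is shaped like the dock but purple is not meant.

How it is judged:
By the outcome, as a careful person would: the job done as asked, in the order asked, and still so for the second after the job is handed in, with the robot touching nothing.
It also fails if it takes over 54 s, if anything falls off the work surface, if the arm or the gripper's body presses on something with over 40 N, if the wrist force passes 120 N, or if a joint passes its speed limit or range.

ROBOT

A 7-joint arm with a two-finger parallel gripper is mounted at the origin on the work surface. World frame = base frame: x ahead of the robot, y to its left, z up, the work surface at z = 0. Lengths are in m, angles in rad, forces in N, time in s.
With the tool pointing down it reaches from about 0.4 to 0.875 m from the base axis. Payload 19.3 kg.
Tool frame: the origin (TCP) lies on the centre line of the jaws, within the pads' length; the fingertips stand 8 mm ahead of it and the grasp point (between the pads) lies 11 mm behind it; z points along the fingers, y is the line along which they close (so a half turn about z gives the same grasp; the last joint's range is limited). The gripper opens to 85 mm and grips with 20 to 120 N. Pads are 22 mm wide; open, the fingers measure 114 mm over their backs; the gripper's body (76 mm by 85 mm) begins 54 mm behind the grasp point. The pads swing forward as they close: fully open they stand 13 mm farther back than shut.
Start: joints at [1.084, 0.521, -0.036, 1.599, 0.021, 1.021, -0.113], TCP at [0.253, -0.571, 0.239] pointing down, gripper open.
Joint ranges: [-2.91, 2.91], [-0.3, 2.13], [-1.5, 1.42], [0.17, 2.43], [-1.26, 4.41], [0.16, 1.93], [-2.52, 2.52]. Speed limits (rad/s): [1.89, 1.89, 2.39, 2.39, 3.01, 3.01, 3.01].

INTERFACE

Orientations are given as [roll, pitch, yaw] about the fixed x, y, z axes, in that order (R = Rz(yaw) Ry(pitch) Rx(roll)).
In Python, from workcell import status, grab_frame, camera_params, bot, search_frame, silhouettes gives the robot as it stands.
- The arm moves only by the shell command python3 -m creep 'ROWS' [FORCE]. ROWS is JSON, a list of rows, each a list of 5 numbers: the shift along the tool's x, y, z in units of 60 mm (1.0 is 60 mm), then the turn about the tool's z in units of 8 degrees (1.0 is 8 degrees), then the opening, from 0 (shut) to 1 (fully open). In form: [[x, y, z, twist, hand], ...]. A call has 1 to 5 rows; each row is the pose to reach, as a shift and turn from the pose commanded when the call began, along the tool's axes at that moment; what a row does not reach only later rows make up. A row lasts 1/8 s, in which the tool goes at most 62.5 mm and 10.7 degrees, less where a joint would pass 70% of its speed; a pose out of reach is approached as far as the arm can. A call with a gripper value outside its range is refused whole. The fingers move at their own pace and stop on an object; FORCE is the grip in N (left out, the last holds). Time passes only in rows, so rows that repeat a pose let the fingers close. It gives the time, the measured TCP pose, the force, the opening and the grip force at its end, in the units of the state.
- status.observe(): the state, without advancing time (a new reading comes with each control period).
- grab_frame(name): name is "scene" or "top" or "wrist"; returns the picture (420x560x3 uint8, blue, green, red); there is no depth.
- camera_params(name): a dict with "K" (3x3 intrinsics, pixels), "rvec" (rotation vector, rad) and "tvec" (3), from world to camera coordinates, as OpenCV has them; the wrist camera has in their place "tool_from_camera" (4x4, takes a point from camera to tool coordinates, whose origin is the TCP and whose axes are the flange's). Camera axes: x right, y down, z forward; pixel columns grow to the right and rows downward; lengths in m; the calibration is good to about 2 mm. A picture is of the moment at which its call begins: read the wrist's pose just before it. camera_params takes no time and is no camera call.
- bot.job_done(): hands the job in; it is judged then, once.
Trained networks look in the newest picture that a camera, given by its name, has taken for a name from the list of things; names that differ only in an ending like _2 or _b are one class to them, and where a whole thing is asked for, a point or a joint stands for the part that bears it (a point fixed in the world has none). Each returns a list of dicts, best first, with "p" (0 to 1); they miss things now and then, are a little off and sometimes report something else, mostly with a low value. They report only what shows in the picture. A call takes as long as a camera call. They do not tell look-alikes from the thing itself.
- search_frame(camera, name): "extent" ([left, top, right, bottom] as shares, 0 to 1, of the picture: columns of its width, rows of its height, round what is visible of it).
- silhouettes(camera, name): "mask" (420x560 bool, what is visible of it) and "extent" ([left, top, right, bottom] as shares, 0 to 1, of the picture: columns of its width, rows of its height, round what is visible of it).
The state is a dict: "clock": time; "qpos": joint angles; "qd": joint speeds; "joint_efforts": joint torques, N m; "position": TCP position; "tool_rot": TCP orientation; "force": force on the tool from outside, world axes, zero at the start; "moment": the same for the moment, N m; "grip_width": finger opening in m; "finger_force": force on a finger pad.
Only numpy, scipy, OpenCV 4.12 (cv2) and the standard library are available. Lean on these libraries where they do the work, as an engineer would, in place of code of your own. Each camera call takes 0.05 s, during which the arm holds its last target. There are 200 camera calls.

## Working session

There is one attempt and no reset: what is moved stays moved. The work goes in short steps, Python scripts to look and compute and a shell command to move; the robot and the scene stay as the last step left them, time stands still between calls to the robot, and variables do not carry over. Pictures are saved under pics/ and viewed, at most 10 in all, crops included, and the job is handed in when it is done.

```bash
mkdir -p pics; ls; python3 - <<'E'
from workcell import status, grab_frame, camera_params
import cv2,numpy as np
s=status.observe();print({k:np.round(v,3).tolist() for k,v in s.items()})
for n in("scene","top"):
    cv2.imwrite(f"pics/{n}0.png",grab_frame(n)); p=camera_params(n)
    R=cv2.Rodrigues(np.array(p["rvec"],float))[0]
    print(n,np.round(p["K"],1).tolist(),"cam at",np.round(-R.T@np.ravel(p["tvec"]),3))
print(camera_params("wrist"))
E
```

```text
pics
{'clock': 0.0, 'qpos': [1.084, 0.522, -0.036, 1.6, 0.021, 1.021, -0.113], 'qd': [-0.001, 0.0, 0.0, -0.0, -0.002, 0.002, -0.001], 'joint_efforts': [-0.0, -92.711, 1.98, -36.993, 0.018, 0.008, 0.0], 'position': [0.253, -0.571, 0.239], 'tool_rot': [-3.141, 0.0, 0.417], 'force': [0.026, 0.344, -0.373], 'moment': [0.051, -0.011, 0.061], 'finger_force': 0.0, 'grip_width': 0.085}
scene [[386.3, 0.0, 278.2], [0.0, 386.3, 210.4], [0.0, 0.0, 1.0]] cam at [1.128 0.282 0.985]
top [[383.8, 0.0, 285.0], [0.0, 383.8, 214.8], [0.0, 0.0, 1.0]] cam at [0.432 0.052 1.275]
{'K': array([[358.50858872,   0.        , 274.81751851],
       [  0.        , 358.50858872, 206.49010041],
       [  0.        ,   0.        ,   1.        ]]), 'tool_from_camera': array([[ 5.39740106e-04, -9.61104862e-01, -2.76183186e-01,
         7.06978237e-02],
       [ 9.99999479e-01,  2.79367012e-04,  9.82097551e-04,
         8.29274252e-04],
       [-8.66742260e-04, -2.76183573e-01,  9.61104512e-01,
        -1.33443506e-01],
       [ 0.00000000e+00,  0.00000000e+00,  0.00000000e+00,
         1.00000000e+00]])}
```

View pics/scene0.png

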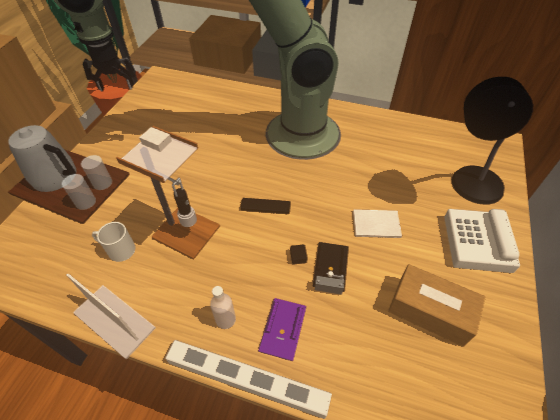

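View pics/top0.png

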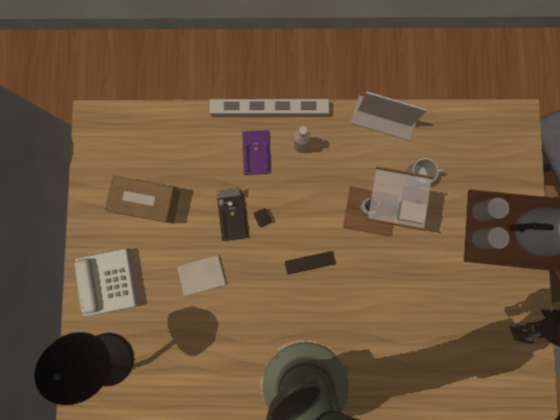

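```bash
cat > h.py <<'E'
from workcell import status, grab_frame, camera_params, search_frame, silhouettes
import cv2,numpy as np
def cam(n):
    p=camera_params(n);K=np.array(p["K"])
    if n!="wrist":
        R=cv2.Rodrigues(np.array(p["rvec"],float))[0];t=np.ravel(p["tvec"]);return K,R,t
    s=status.observe();T=np.eye(4);T[:3,:3]=rot(s["tool_rot"]);T[:3,3]=s["position"]
    W=np.linalg.inv(T@p["tool_from_camera"]);return K,W[:3,:3],W[:3,3]
def rot(r):
    from scipy.spatial.transform import Rotation as Ro
    return Ro.from_euler('xyz',r).as_matrix()
def back(c,uv,z):
    K,R,t=c;d=R.T@np.linalg.inv(K)@np.array([uv[0],uv[1],1.]);o=-R.T@t
    return o+d*(z-o[2])/d[2]
def proj(c,P):
    K,R,t=c;q=(np.atleast_2d(P)@R.T+t)@K.T;return q[:,:2]/q[:,2:]
E
python3 - <<'E'
from h import *
for n in("scene","top"):
    grab_frame(n);c=cam(n)
    for o in("torch","stand","dock","lever","adapter","spray","mug","tissues"):
        for d in silhouettes(n,o)[:3]:
            e=np.array(d["extent"])*[560,420,560,420]
            m=d["mask"].astype(np.uint8);r=cv2.minAreaRect(cv2.findNonZero(m))
            print(n,o,round(d["p"],2),e.round().tolist(),np.round(cv2.boxPoints(r)).astype(int).tolist(),"ctr z0",back(c,r[0],0).round(3)[:2])
E
```

```text
scene torch 0.8 [170.0, 181.0, 197.0, 226.0] [[163, 184], [179, 177], [199, 222], [183, 229]] ctr z0 [ 0.463 -0.284]
scene stand 0.89 [119.0, 129.0, 221.0, 260.0] [[110, 146], [182, 112], [240, 237], [168, 270]] ctr z0 [ 0.422 -0.328]
scene dock 0.89 [312.0, 245.0, 348.0, 286.0] [[313, 284], [317, 241], [349, 244], [345, 287]] ctr z0 [0.537 0.239]
scene dock 0.68 [257.0, 300.0, 307.0, 360.0] [[258, 352], [272, 297], [307, 306], [293, 361]] ctr z0 [0.765 0.164]
scene lever 0.5 [331.0, 270.0, 342.0, 281.0] [[328, 275], [330, 271], [342, 276], [341, 280]] ctr z0 [0.569 0.26 ]
scene adapter 0.64 [288.0, 244.0, 306.0, 264.0] [[290, 245], [307, 245], [307, 263], [290, 263]] ctr z0 [0.532 0.14 ]
scene spray 0.56 [209.0, 287.0, 236.0, 329.0] [[205, 290], [226, 283], [239, 324], [219, 330]] ctr z0 [ 0.757 -0.01 ]
scene mug 0.76 [94.0, 224.0, 136.0, 264.0] [[91, 234], [118, 215], [141, 250], [113, 268]] ctr z0 [ 0.661 -0.406]
scene mug 0.67 [171.0, 190.0, 199.0, 230.0] [[171, 189], [188, 185], [198, 224], [181, 228]] ctr z0 [ 0.472 -0.269]
scene tissues 0.61 [390.0, 263.0, 484.0, 346.0] [[386,
[... 618 characters left out ...]
z0 [0.54 0.24]
top dock 0.41 [180.0, 258.0, 227.0, 296.0] [[176, 266], [218, 254], [226, 284], [184, 295]] ctr z0 [0.348 0.342]
top lever 0.65 [106.0, 179.0, 181.0, 221.0] [[105, 210], [111, 174], [181, 187], [174, 223]] ctr z0 [0.601 0.544]
top adapter 0.8 [254.0, 206.0, 271.0, 225.0] [[254, 212], [265, 207], [272, 220], [261, 226]] ctr z0 [0.543 0.139]
top spray 0.89 [295.0, 124.0, 311.0, 155.0] [[294, 126], [310, 126], [310, 151], [294, 151]] ctr z0 [0.808 0.009]
top mug 0.63 [408.0, 158.0, 444.0, 179.0] [[406, 171], [409, 155], [445, 161], [442, 177]] ctr z0 [ 0.713 -0.406]
top tissues 0.61 [105.0, 174.0, 182.0, 222.0] [[105, 210], [112, 174], [181, 187], [174, 223]] ctr z0 [0.602 0.544]
```

The scene picture shows the torch at about (185,205) under the stand's shelf (120-195,130-178), the real dock at (331,267), with the switch at its near end, and the purple one at (284,328). In the top view the dock is at (233,215), the stand at (370,210) and the adapter at (262,217).

```bash
python3 - <<'E'
import cv2,numpy as np
s=cv2.imread("pics/scene0.png");t=cv2.imread("pics/top0.png")
f=lambda i,x,y,w,h:cv2.resize(i[y:y+h,x:x+w],(400,300),interpolation=cv2.INTER_CUBIC)
cv2.imwrite("pics/crop.png",np.vstack([np.hstack([f(s,80,125,190,142),f(s,282,230,80,60)]),np.hstack([f(t,335,150,120,90),f(t,200,180,80,60)])]))
E
```

```text
(no output)
```

View pics/crop.png

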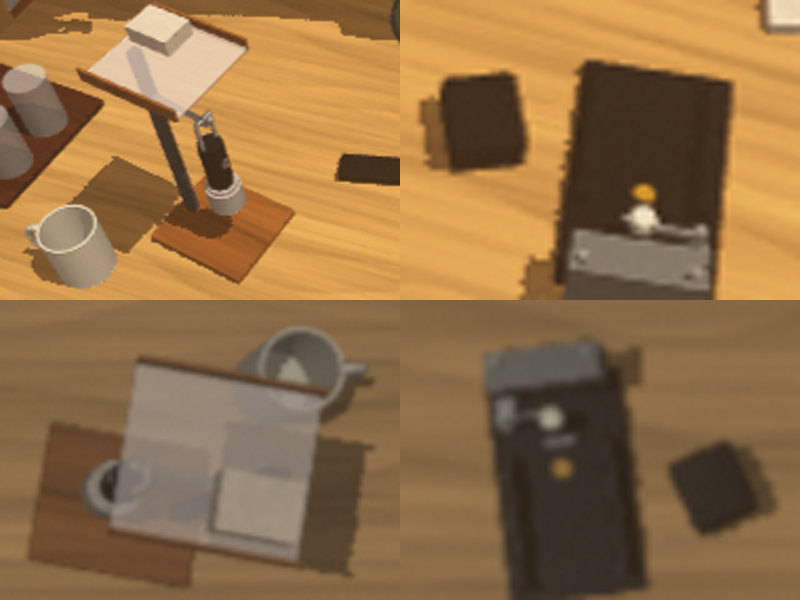

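The crops show the stand with its hook pointing towards world +y (top-left), and the dock with its switch at the +x end and the lever and roller in the middle. I'll fit both poses from the corners.

```bash
python3 -m creep --help 2>&1 | head -20; python3 - <<'E'
from h import *
from scipy.optimize import least_squares
S,T=cam("scene"),cam("top")
def fit(obs,x0):
    def res(p):
        c,s=np.cos(p[2]),np.sin(p[2]);out=[]
        for C,uv,q in obs:
            P=[p[0]+c*q[0]-s*q[1],p[1]+s*q[0]+c*q[1],q[2]]
            out.append(proj(C,P)[0]-uv)
        return np.ravel(out)
    r=least_squares(res,x0,loss="soft_l1");print(r.x.round(4),np.degrees(r.x[2]).round(1));print(r.fun.reshape(-1,2).round(1).tolist());return r.x
z=.012;h=.325
p=fit([(T,(350,187),(-.08,.07,z)),(T,(344,227.4),(-.08,-.07,z)),(T,(392,235.5),(.08,-.07,z)),
 (T,(376.4,168.6),(-.065,.067,h)),(T,(433,177.6),(.075,.067,h)),(T,(424.4,228.6),(.075,-.067,h)),(T,(368,219),(-.065,-.067,h)),
 (S,(219.2,225.7),(-.08,-.07,z)),(S,(194,259),(-.08,.07,z)),(S,(152.2,239),(.08,.07,z)),
 (S,(164.6,181),(-.065,.067,h)),(S,(197.8,145),(-.065,-.067,h)),(S,(117,159.2),(.075,.067,h))],[.57,-.25,-1.6])
c,s=np.cos(p[2]),np.sin(p[2])
print("torch axis",p[0]-.026*c,p[1]-.026*s,"proj lens",proj(S,[[p[0]-.026*c,p[1]-.026*s,zz] for zz in(.079,.159,.244)]).round(0).tolist())
z=.008
d=fit([(T,(222.4,240),(-.075,.045,z)),(T,(249.4,237.4),(-.075,-.045,z)),(T,(246,197),(.065,-.045,z)),
 (S,(319,242.4),(-.075,-.045,z)),(S,(348.4,247),(-.075,.045,z))],[.54,.24,0.])
E
```

```text
invalid input: not JSON, or not a number
[ 0.5602 -0.218  -1.7349] -99.4
[[0.3, -0.8], [-0.1, 0.4], [0.2, 0.3], [-0.6, -0.7], [-1.6, -0.7], [-0.2, 1.2], [-0.0, 1.4], [0.1, -3.3], [-0.8, -2.5], [-1.9, -3.1], [-0.5, 0.9], [-0.3, 1.8], [1.0, 3.3]]
torch axis 0.5644498298470707 -0.1923895999387534 proj lens [[188.0, 219.0], [182.0, 202.0], [176.0, 181.0]]
[0.5432 0.2361 0.0806] 4.6
[[-0.6, -0.4], [-0.5, 0.0], [0.0, -1.5], [-0.4, -1.9], [-0.1, -0.8]]
```

```bash
python3 -m creep '[[0,0,0,-1.3,1],[0,0,0,-2.6,1],[0,0,0,-3.9,1],[0,0,0,-5.2,1],[0,0,0,-6.5,1]]' 40; python3 - <<'E'
from h import *
s=status.observe();print({k:np.round(v,3).tolist() for k,v in s.items()})
print(proj(cam("scene"),s["position"]),proj(cam("top"),s["position"]))
E
```

```text
clock: 1.62
position: [0.2529, -0.5715, 0.2393]
tool_rot: [-3.142, -0.0, 1.33]
force: [-1.1, -0.4, -0.4]
grip_width: 0.0852
finger_force: 0.0
{'clock': 1.625, 'qpos': [1.231, 0.531, -0.255, 1.591, 0.149, 1.039, 0.694], 'qd': [0.229, 0.025, -0.344, -0.014, 0.2, 0.036, 1.274], 'joint_efforts': [-2.987, -94.063, -0.538, -37.044, -0.647, -0.126, -4.247], 'position': [0.253, -0.571, 0.239], 'tool_rot': [-3.142, -0.0, 1.33], 'force': [-1.15, -0.392, -0.433], 'moment': [-0.049, 0.02, -0.03], 'finger_force': 0.0, 'grip_width': 0.085}
[[116.92436834  89.3980689 ]] [[526.4783239  318.71062417]]
```

```bash
python3 -m creep '[[-1,0,0,-0.5,1],[-2,0,0,-0.5,1],[-3,0,0,-0.5,1],[-4,0,0,-0.5,1],[-5,0,0,-0.5,1]]';python3 -m creep '[[-1,0,0,0,1],[-2,0,0,0,1],[-3,0,0,0,1]]'; python3 - <<'E'
from h import *
s=status.observe();print(np.round(s["qpos"],3))
E
```

```text
clock: 2.25
position: [0.1848, -0.845, 0.2396]
tool_rot: [-3.142, 0.0, 1.393]
force: [1.0, -0.4, 1.0]
grip_width: 0.0854
finger_force: 0.0
clock: 2.62
position: [0.1582, -0.8991, 0.2277]
tool_rot: [-3.123, 0.005, 1.387]
force: [0.3, 0.2, -0.3]
grip_width: 0.0855
finger_force: 0.0
[ 1.347  1.19  -0.159  0.299  0.167  1.66   1.118]
```

```bash
python3 -m creep '[[-1,0,0,0,1],[-2,0,0,0,1],[-3,0,0,0,1],[-4,0,0,0,1],[-5,0,0,0,1]]'; python3 - <<'E'
from h import *
s=status.observe();print(np.round(s["qpos"],3),rot(s["tool_rot"]).round(3).tolist())
E
```

```text
clock: 3.25
position: [0.1504, -0.9175, 0.2001]
tool_rot: [3.136, 0.01, 1.412]
force: [-0.8, 0.8, 0.4]
grip_width: 0.0852
finger_force: 0.0
[ 1.381  1.267 -0.398  0.186  0.381  1.691  1.15 ] [[0.158, 0.987, 0.004], [0.987, -0.158, -0.01], [-0.01, 0.006, -1.0]]
```

```bash
python3 -m creep '[[0,0,-1,0,1],[0,0,-2,0,1],[0,0,-3,0,1],[0,0,-4,0,1],[0,0,-5,0,1]]'; python3 -m creep '[[0,0,-1,0,1],[0,0,-2,0,1],[0,0,-3,0,1],[0,0,-4,0,1],[0,0,-5,0,1]]';python3 - <<'E'
from h import *
s=status.observe();print(np.round(s["qpos"],3),rot(s["tool_rot"]).round(3).tolist())
E
```

```text
clock: 3.88
position: [0.1493, -0.8906, 0.2917]
tool_rot: [-3.137, 0.007, 1.431]
force: [0.5, -0.3, -0.5]
grip_width: 0.086
finger_force: 0.0
clock: 4.5
position: [0.1413, -0.8486, 0.4078]
tool_rot: [-3.134, 0.015, 1.437]
force: [0.2, -0.4, -1.1]
grip_width: 0.0855
finger_force: 0.0
[ 1.367  1.043 -0.392  0.169  0.376  1.931  1.17 ] [[0.133, 0.991, -0.01], [0.991, -0.133, -0.014], [-0.015, -0.008, -1.0]]
```

```bash
python3 -m creep '[[0,0,-1,0,1],[0,0,-2,0,1],[0,0,-3,0,1],[0,0,-4,0,1],[0,0,-5,0,1]]'; python3 -m creep '[[0,0,-1,0,1],[0,0,-2,0,1],[0,0,-3,0,1],[0,0,-4,0,1],[0,0,-5,0,1]]';python3 - <<'E'
from h import *
s=status.observe();print(np.round(s["qpos"],3),rot(s["tool_rot"]).round(3).tolist())
E
```

```text
clock: 5.12
position: [0.132, -0.8057, 0.5027]
tool_rot: [3.142, 0.051, 1.435]
force: [0.7, -0.1, 0.7]
grip_width: 0.0855
finger_force: 0.0
clock: 5.75
position: [0.1475, -0.7282, 0.6657]
tool_rot: [3.106, 0.231, 1.461]
force: [1.4, -0.4, 0.4]
grip_width: 0.085
finger_force: 0.0
[ 1.285  0.638 -0.092  0.346  0.134  1.932  1.174] [[0.106, 0.994, 0.01], [0.968, -0.101, -0.231], [-0.229, 0.035, -0.973]]
```

```bash
python3 -m creep '[[-0.3,0,-1,0,1],[-0.6,0,-2,0,1],[-0.9,0,-3,0,1],[-1.2,0,-4,0,1],[-1.5,0,-5,0,1]]'; python3 -m creep '[[-0.4,0,-1,0,1],[-0.8,0,-2,0,1],[-1.2,0,-3,0,1]]';python3 - <<'E'
from h import *
s=status.observe();print(np.round(s["qpos"],3),rot(s["tool_rot"]).round(3).tolist())
E
```

```text
clock: 6.38
position: [0.1286, -0.673, 0.747]
tool_rot: [3.085, 0.317, 1.458]
force: [-0.2, -0.9, -0.7]
grip_width: 0.0853
finger_force: 0.0
clock: 6.75
position: [0.1119, -0.6407, 0.7937]
tool_rot: [3.064, 0.378, 1.455]
force: [-1.3, 0.0, -0.2]
grip_width: 0.0852
finger_force: 0.0
[ 1.132  0.449  0.473  0.401 -0.231  1.933  1.297] [[0.108, 0.994, 0.034], [0.923, -0.087, -0.374], [-0.369, 0.072, -0.927]]
```

```bash
python3 -m creep '[[0.3,0,1,0,1],[0.6,0,2,0,1],[0.6,0,2,0,1]]';python3 - <<'E'
from h import *
s=status.observe();print(np.round(s["qpos"],3),rot(s["tool_rot"]).round(3).tolist())
E
```

```text
clock: 7.12
position: [0.121, -0.6522, 0.6662]
tool_rot: [3.067, 0.376, 1.458]
force: [0.0, -1.9, 0.2]
grip_width: 0.0858
finger_force: 0.0
[ 0.94   0.289  0.503  0.999 -0.107  1.503  1.287] [[0.104, 0.994, 0.033], [0.924, -0.085, -0.372], [-0.367, 0.069, -0.927]]
```

```bash
cat >> h.py <<'E'
def st(*targets):
    s=status.observe();R=rot(s["tool_rot"]);z=R[:,2]
    print("t",s["clock"],"pos",np.round(s["position"],4),"q",np.round(s["qpos"],2),"F",np.round(s["force"],1))
    print("tilt",np.degrees(np.arccos(-z[2])).round(1),"az",np.degrees(np.arctan2(z[1],z[0])).round(1),"y",R[:,1].round(3),"twist to level",np.degrees(np.arctan2(-R[2,1],-R[2,0])+0).round(1), "grip pt",(s["position"]-.011*z).round(4))
    for t in targets: print("units to TCP target",t,(R.T@(np.array(t)-s["position"])/.06).round(2))
    return s,R
E
python3 -m creep '[[0,-1,0,0,1],[0,-2,0,0,1],[0,-3,0,0,1],[0,-4,0,0,1],[0,-5,0,0,1]]'; python3 -m creep '[[0,-1,0,0,1],[0,-2,0,0,1],[-0.4,-2,-1,0,1],[-0.8,-2,-2,0,1],[-1.2,-2,-3,0,1]]'; python3 -c "
from h import *;st()"
```

```text
clock: 7.75
position: [-0.1786, -0.6262, 0.6462]
tool_rot: [3.066, 0.375, 1.458]
force: [0.7, -1.7, 0.3]
grip_width: 0.0855
finger_force: 0.0
clock: 8.38
position: [-0.2988, -0.6187, 0.7467]
tool_rot: [3.073, 0.378, 1.465]
force: [0.6, -1.3, -2.3]
grip_width: 0.0854
finger_force: 0.0
t 8.375 pos [-0.2988 -0.6187  0.7467] q [ 1.94  0.5   0.3   0.44 -0.4   1.89  1.89] F [ 0.6 -1.3 -2.3]
tilt 22.0 az -85.5 y [ 0.995 -0.08   0.064] twist to level -9.8 grip pt [-0.2991 -0.6146  0.7569]
```

```bash
python3 -m creep '[[-0.4,0,-1,0,1],[-0.8,0,-2,0,1],[-1.2,0,-3,0,1],[-1.6,0,-4,0,1],[-2,0,-5,0,1]]';  python3 -c "
from h import *;st()"; python3 -m creep '[[-0.4,0,-1,0,1],[-0.8,0,-2,0,1],[-1.2,0,-3,0,1],[-1.6,0,-4,0,1],[-2,0,-5,0,1]]';  python3 -c "
from h import *;st()"
```

```text
clock: 9.0
position: [-0.2688, -0.5983, 0.808]
tool_rot: [3.092, 0.451, 1.451]
force: [-2.2, -0.1, -0.4]
grip_width: 0.0852
finger_force: 0.0
t 9.0 pos [-0.2688 -0.5983  0.808 ] q [ 1.95  0.45  0.16  0.34 -0.3   1.93  1.8 ] F [-2.2 -0.1 -0.4]
tilt 26.0 az -90.4 y [ 0.994 -0.098  0.045] twist to level -5.8 grip pt [-0.2687 -0.5935  0.8179]
clock: 9.62
position: [-0.2374, -0.5411, 0.8623]
tool_rot: [3.101, 0.517, 1.458]
force: [-0.5, -0.4, 0.4]
grip_width: 0.0853
finger_force: 0.0
t 9.625 pos [-0.2374 -0.5411  0.8623] q [ 1.94  0.32  0.12  0.4  -0.27  1.93  1.78] F [-0.5 -0.4  0.4]
tilt 29.7 az -91.8 y [ 0.995 -0.093  0.035] twist to level -4.1 grip pt [-0.2372 -0.5357  0.8719]
```

```bash
python3 -m creep '[[-0.6,0,-0.9,0,1],[-1.2,0,-1.8,0,1],[-1.8,0,-2.7,0,1],[-2.4,0,-3.6,0,1],[-3,0,-4.5,0,1]]';  python3 -c "
from h import *;st()"; python3 -m creep '[[-0.6,0,-0.9,0,1],[-1.2,0,-1.8,0,1],[-1.8,0,-2.7,0,1],[-2.4,0,-3.6,0,1],[-3,0,-4.5,0,1]]';  python3 -c "
from h import *;st()"
```

```text
clock: 10.25
position: [-0.2139, -0.5186, 0.9002]
tool_rot: [3.112, 0.582, 1.455]
force: [0.3, -1.0, -0.4]
grip_width: 0.0857
finger_force: 0.0
t 10.25 pos [-0.2139 -0.5186  0.9002] q [ 1.89  0.27  0.17  0.38 -0.28  1.93  1.76] F [ 0.3 -1.  -0.4]
tilt 33.4 az -93.6 y [ 0.995 -0.1    0.025] twist to level -2.6 grip pt [-0.2135 -0.5126  0.9094]
clock: 10.88
position: [-0.1918, -0.4903, 0.9364]
tool_rot: [3.121, 0.648, 1.453]
force: [0.6, -0.4, -1.2]
grip_width: 0.0855
finger_force: 0.0
t 10.875 pos [-0.1918 -0.4903  0.9364] q [ 1.84  0.22  0.21  0.37 -0.29  1.93  1.73] F [ 0.6 -0.4 -1.2]
tilt 37.1 az -94.9 y [ 0.994 -0.106  0.016] twist to level -1.5 grip pt [-0.1913 -0.4837  0.9452]
```

```bash
python3 -m creep '[[-0.6,0,-0.9,0,1],[-1.2,0,-1.8,0,1],[-1.8,0,-2.7,0,1],[-2.4,0,-3.6,0,1],[-3,0,-4.5,0,1]]';  python3 -c "
from h import *;st([.2,-.55,.7])"
```

```text
clock: 11.5
position: [-0.1712, -0.4576, 0.9701]
tool_rot: [3.13, 0.713, 1.451]
force: [-0.2, 0.5, 0.2]
grip_width: 0.0856
finger_force: 0.0
t 11.5 pos [-0.1712 -0.4576  0.9701] q [ 1.77  0.16  0.26  0.36 -0.29  1.93  1.71] F [-0.2  0.5  0.2]
tilt 40.8 az -95.8 y [ 0.994 -0.111  0.009] twist to level -0.8 grip pt [-0.1705 -0.4504  0.9785]
units to TCP target [0.2, -0.55, 0.7] [2.34 6.28 4.  ]
```

```bash
python3 -m creep '[[0.3,0.8,0.5,0,1],[0.6,1.6,1,0,1],[0.9,2.4,1.5,0,1],[1.2,3.2,2,0,1],[1.5,4,2.5,0,1]]'; python3 -m creep '[[0.3,0.8,0.5,0,1],[0.6,1.6,1,0,1],[0.9,2.4,1.5,0,1],[0.9,3.4,1.5,0,1]]';  python3 -c "
from h import *;st([.58,-.08,.6])"
```

```text
clock: 12.12
position: [0.0443, -0.5085, 0.8154]
tool_rot: [3.131, 0.714, 1.453]
force: [-0.4, -1.9, 0.1]
grip_width: 0.0854
finger_force: 0.0
clock: 12.62
position: [0.2444, -0.5498, 0.7126]
tool_rot: [3.134, 0.712, 1.453]
force: [0.4, 0.1, 1.2]
grip_width: 0.0851
finger_force: 0.0
t 12.625 pos [ 0.2444 -0.5498  0.7126] q [ 1.09  0.06 -0.35  1.26  0.58  1.38  0.66] F [0.4 0.1 1.2]
tilt 40.8 az -96.1 y [ 0.994 -0.113  0.006] twist to level -0.5 grip pt [ 0.2451 -0.5427  0.7209]
units to TCP target [0.58, -0.08, 0.6] [ 7.61  4.66 -4.05]
```

```bash
python3 -m creep '[[0.76,0.47,-0.4,0,1],[1.5,0.94,-0.8,0,1],[2.3,1.4,-1.2,0,1],[3,1.9,-1.6,0,1],[3.8,2.3,-2,0,1]]'; python3 -m creep '[[0.76,0.47,-0.4,0,1],[1.5,0.94,-0.8,0,1],[2.3,1.4,-1.2,0,1],[3,1.9,-1.6,0,1],[3.8,2.3,-2,0,1]]';  python3 -c "
from h import *;st([.58,-.02,.35])"
```

```text
clock: 13.25
position: [0.4102, -0.3144, 0.6574]
tool_rot: [3.13, 0.714, 1.452]
force: [0.8, -1.3, 0.1]
grip_width: 0.0855
finger_force: 0.0
clock: 13.88
position: [0.55, -0.1251, 0.6079]
tool_rot: [3.137, 0.71, 1.455]
force: [0.6, -1.0, -0.5]
grip_width: 0.0853
finger_force: 0.0
t 13.875 pos [ 0.55   -0.1251  0.6079] q [ 0.05  0.32 -0.43  1.2   0.8   1.93 -0.32] F [ 0.6 -1.  -0.5]
tilt 40.7 az -96.3 y [ 0.994 -0.113  0.003] twist to level -0.3 grip pt [ 0.5508 -0.118   0.6163]
units to TCP target [0.58, -0.02, 0.35] [4.16 0.29 2.09]
```

```bash
python3 -m creep '[[0.85,0.1,0.4,0,1],[1.7,0.1,0.8,0,1],[2.5,0.2,1.2,0,1],[3.4,0.3,1.6,0,1],[4.1,0.3,2.1,0,1]]'; python3 -m creep '[[0,0,0,0,1]]'; python3 - <<'E'
from h import *
s,R=st()
cv2.imwrite("pics/w1.png",grab_frame("wrist"));c=cam("wrist")
print(proj(c,[[.5645,-.192,z] for z in(.079,.125,.204,.244)]).round(0).tolist())
for d in silhouettes("wrist","torch")[:2]:
    e=np.array(d["extent"])*[560,420,560,420];print(d["p"],e.round())
E
```

```text
clock: 14.5
position: [0.5799, -0.0226, 0.3507]
tool_rot: [3.137, 0.709, 1.457]
force: [0.6, -0.6, -0.6]
grip_width: 0.0851
finger_force: 0.0
clock: 14.62
position: [0.5792, -0.0235, 0.3503]
tool_rot: [-3.139, 0.711, 1.461]
force: [-0.8, -0.6, 0.9]
grip_width: 0.0854
finger_force: 0.0
t 14.625 pos [ 0.5792 -0.0235  0.3503] q [-0.07  0.53 -0.48  1.53  0.78  1.65 -0.81] F [-0.8 -0.6  0.9]
tilt 40.7 az -96.5 y [ 0.994 -0.111 -0.002] twist to level 0.1 grip pt [ 0.58   -0.0164  0.3586]
[[276.0, 120.0], [276.0, 148.0], [277.0, 205.0], [277.0, 239.0]]
0.56 [258. 103. 299. 247.]
```

View pics/w1.png

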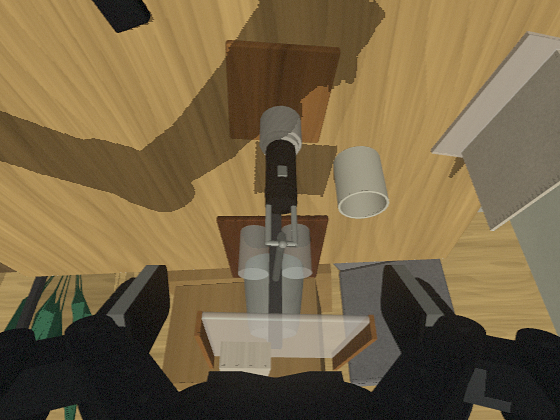

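The wrist picture (upside down) shows the torch barrel centred at u≈281 against 276.5 predicted, so the torch is about 4 mm further along tool +y. The loop is on the hook at row 243, and the clear shelf (200-375, 315-370) lies outside the approach path.

```bash
python3 -c "
from h import *;st([.5676,-.199,.1507])"
```

```text
t 14.725 pos [ 0.5802 -0.0244  0.3545] q [-0.07  0.53 -0.48  1.53  0.78  1.65 -0.81] F [ 0.8 -0.   0.9]
tilt 40.6 az -96.2 y [ 0.994 -0.113  0.005] twist to level -0.4 grip pt [ 0.581  -0.0172  0.3629]
units to TCP target [0.5676, -0.199, 0.1507] [-0.    0.1   4.48]
```

```bash
python3 -m creep '[[0,0.1,0.9,0,1],[0,0.1,1.8,0,1],[0,0.1,2.6,0,1],[0,0.1,3.3,0,1],[0,0.1,3.8,0,1]]'; python3 -m creep '[[0,0,0.35,0,1],[0,0,0.6,0,1],[0,0,0.6,0,1]]'; python3 - <<'E'
from h import *
s,R=st([.5676,-.199,.1507])
cv2.imwrite("pics/w2.png",grab_frame("wrist"));c=cam("wrist")
print(proj(c,[[.5684,-.192,z] for z in(.079,.125,.159,.204,.244)]).round(0).tolist())
E
```

```text
clock: 15.35
position: [0.5705, -0.1746, 0.1815]
tool_rot: [3.132, 0.71, 1.45]
force: [0.1, -0.1, -1.0]
grip_width: 0.0854
finger_force: 0.0
clock: 15.72
position: [0.5675, -0.1959, 0.1528]
tool_rot: [3.136, 0.709, 1.453]
force: [-0.0, 0.4, 0.2]
grip_width: 0.0855
finger_force: 0.0
t 15.725 pos [ 0.5675 -0.1959  0.1528] q [ 0.14  0.7  -0.37  1.8   1.01  1.21 -0.94] F [-0.   0.4  0.2]
tilt 40.6 az -96.2 y [ 0.994 -0.113  0.004] twist to level -0.4 grip pt [ 0.5683 -0.1888  0.1612]
units to TCP target [0.5676, -0.199, 0.1507] [-0.02  0.01  0.06]
[[273.0, 143.0], [273.0, 219.0], [273.0, 292.0], [273.0, 425.0], [274.0, 602.0]]
```

View pics/w2.png

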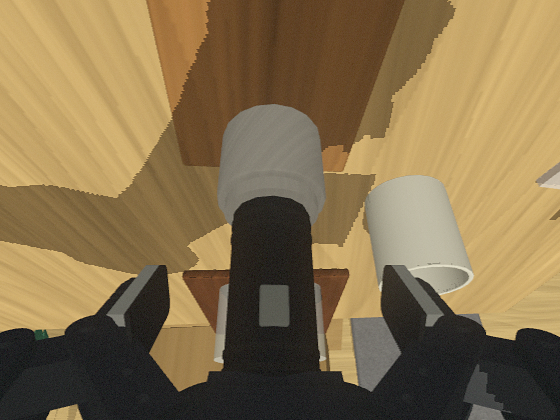

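The torch barrel is centred at u≈272 between the fingers, with the head at rows 105-200. Time to close.

```bash
python3 -m creep '[[0,0,0.05,0,0.2],[0,0,0.05,0,0.2],[0,0,0.05,0,0.2],[0,0,0.05,0,0.2],[0,0,0.05,0,0.2]]' 60; python3 -m creep '[[0,0,0,0,0.2],[0,0,0,0,0.2],[0,0,0,0,0.2]]';python3 -c "
from h import *;s,R=st();print((R.T@[0,0,.025]/.06).round(2),(R.T@np.array([.163,.986,0])*.05/.06).round(2))"
```

```text
clock: 16.4
position: [0.5678, -0.1972, 0.1506]
tool_rot: [3.135, 0.709, 1.454]
force: [4.5, 0.9, 3.1]
grip_width: 0.0326
finger_force: 59.2
clock: 16.77
position: [0.5676, -0.1973, 0.1506]
tool_rot: [3.135, 0.709, 1.454]
force: [5.4, -0.1, 4.1]
grip_width: 0.0328
finger_force: 59.3
t 16.775 pos [ 0.5676 -0.1973  0.1506] q [ 0.14  0.71 -0.37  1.8   1.01  1.2  -0.94] F [ 5.4 -0.1  4.1]
tilt 40.6 az -96.1 y [ 0.994 -0.112  0.005] twist to level -0.4 grip pt [ 0.5684 -0.1902  0.1589]
[-0.27  0.   -0.32] [ 0.63  0.04 -0.54]
```

```bash
python3 -m creep '[[-0.1,0,-0.12,0,0.2],[-0.2,0,-0.24,0,0.2],[-0.27,0,-0.32,0,0.2],[-0.27,0,-0.32,0,0.2]]'; python3 -c "
from h import *;st()"
```

```text
clock: 17.27
position: [0.5672, -0.1973, 0.176]
tool_rot: [3.135, 0.709, 1.453]
force: [-0.2, 0.6, -4.5]
grip_width: 0.0325
finger_force: 60.2
t 17.275 pos [ 0.5672 -0.1973  0.176 ] q [ 0.15  0.67 -0.38  1.79  0.99  1.23 -0.9 ] F [-0.2  0.6 -4.5]
tilt 40.6 az -96.2 y [ 0.994 -0.113  0.005] twist to level -0.4 grip pt [ 0.5679 -0.1902  0.1843]
```

Weight carried is 4.5 N at 25 mm of lift. Next, out along the stand's -x.

```bash
python3 -m creep '[[0.3,0.02,-0.26,0,0.2],[0.63,0.04,-0.54,0,0.2],[0.95,0.06,-0.81,0,0.2],[1.26,0.08,-1.08,0,0.2],[1.6,0.1,-1.35,0,0.2]]'; python3 -c "
from h import *;s,R=st([.515,.236,.25]);print((R.T@[0,0,1]).round(3))"
```

```text
clock: 17.9
position: [0.5875, -0.0713, 0.1744]
tool_rot: [3.136, 0.709, 1.454]
force: [1.3, -0.9, -5.3]
grip_width: 0.0326
finger_force: 60.2
t 17.9 pos [ 0.5875 -0.0713  0.1744] q [-0.03  0.72 -0.43  1.69  0.9   1.37 -1.  ] F [ 1.3 -0.9 -5.3]
tilt 40.6 az -96.2 y [ 0.994 -0.113  0.004] twist to level -0.4 grip pt [ 0.5883 -0.0641  0.1828]
units to TCP target [0.515, 0.236, 0.25] [ 2.94 -1.77 -4.19]
[-0.651  0.004 -0.759]
```

```bash
python3 -m creep '[[0.6,-0.3,-0.9,0,0.2],[1.2,-0.7,-1.7,0,0.2],[1.7,-1,-2.5,0,0.2],[2.3,-1.4,-3.4,0,0.2],[2.9,-1.75,-4.1,0,0.2]]'; python3 -m creep '[[0,0,0,0,0.2],[0,0,0,0,0.2]]'; python3 - <<'E'
from h import *
s,R=st()
w=grab_frame("wrist");c=cam("wrist");np.save("c.npy",np.array([*c],dtype=object),allow_pickle=True)
sc=grab_frame("scene");cv2.imwrite("pics/w3.png",w);cv2.imwrite("pics/s3.png",sc)
f=lambda i,x,y,W,H:cv2.resize(i[y:y+H,x:x+W],(400,300),interpolation=cv2.INTER_CUBIC)
cv2.imwrite("pics/c3.png",np.vstack([cv2.resize(w[0:255,110:450],(800,600))]))
cv2.imwrite("pics/c3s.png",cv2.resize(sc[200:300,280:413],(798,600),interpolation=cv2.INTER_CUBIC))
E
```

```text
clock: 18.52
position: [0.5165, 0.225, 0.2472]
tool_rot: [3.136, 0.708, 1.454]
force: [1.9, 0.7, -5.0]
grip_width: 0.0324
finger_force: 60.8
clock: 18.77
position: [0.5172, 0.2229, 0.2462]
tool_rot: [3.136, 0.709, 1.455]
force: [0.1, -0.6, -4.7]
grip_width: 0.0327
finger_force: 61.2
t 18.775 pos [0.5172 0.2229 0.2462] q [-0.44  0.75 -0.54  1.45  0.67  1.72 -1.23] F [ 0.1 -0.6 -4.7]
tilt 40.7 az -96.2 y [ 0.994 -0.112  0.004] twist to level -0.4 grip pt [0.5179 0.23   0.2545]Traceback (most recent call last):
  File "<stdin>", line 3, in <module>
ValueError: could not broadcast input array from shape (3,3) into shape (3,)
```

```bash
python3 - <<'E'
from h import *
s,R=st()
w=grab_frame("wrist");sc=grab_frame("scene");cv2.imwrite("pics/w3.png",w);cv2.imwrite("pics/s3.png",sc)
cv2.imwrite("pics/c3.png",np.vstack([cv2.resize(w[0:255,110:450],(800,600))]))
cv2.imwrite("pics/c3s.png",cv2.resize(sc[200:300,280:413],(798,600),interpolation=cv2.INTER_CUBIC))
E
```

```text
t 18.825 pos [0.5174 0.222  0.2462] q [-0.44  0.75 -0.54  1.45  0.67  1.72 -1.23] F [ 0.7 -0.6 -4.7]
tilt 40.7 az -96.2 y [ 0.994 -0.113  0.004] twist to level -0.4 grip pt [0.5182 0.2291 0.2545]
```

View pics/c3.png

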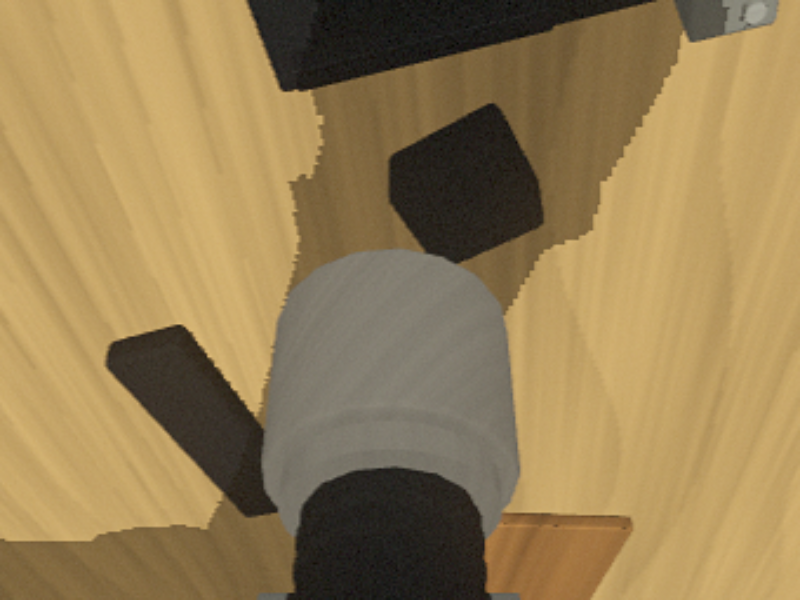

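View pics/c3s.png

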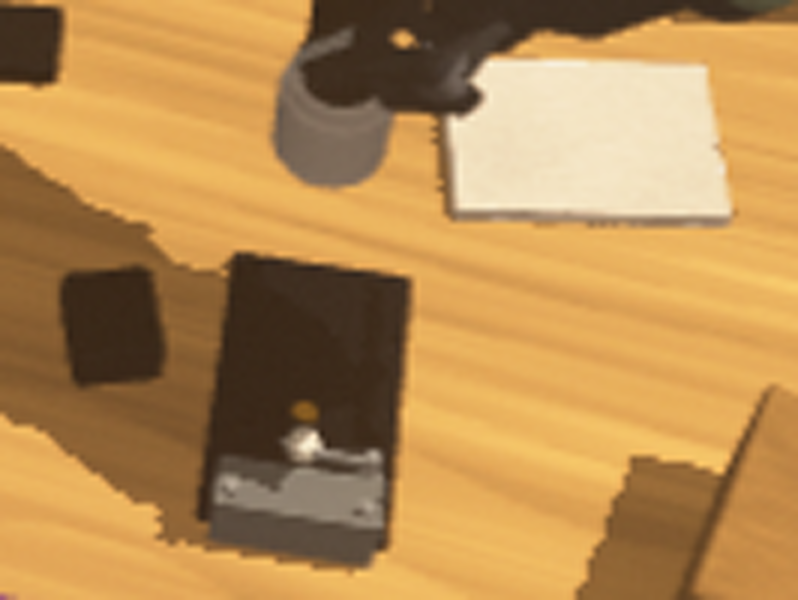

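The wrist crop shows the dock's near corner at (285,90) and its edge running to (650,3). The scene crop shows the dock plate corners at (233,255) and (410,280), and the torch head centred at column 333, with its bottom at row 186.

```bash
python3 - <<'E'
from h import *
from scipy.optimize import least_squares
S,T,W=cam("scene"),cam("top"),cam("wrist")
z=.008
obs=[(T,(222.4,240),(-.075,.045,z)),(T,(249.4,237.4),(-.075,-.045,z)),
 (S,(318.8,242.5),(-.075,-.045,z)),(S,(348.3,246.7),(-.075,.045,z)),(S,(344.7,291.3),(.075,.045,z)),(S,(313.3,286.7),(.075,-.045,z)),
 (W,(231.1,38.2),(-.075,-.045,z))]
def res(p):
    c,s=np.cos(p[2]),np.sin(p[2]);f=lambda q:[p[0]+c*q[0]-s*q[1],p[1]+s*q[0]+c*q[1],q[2]]
    o=[proj(C,f(q))[0]-uv for C,uv,q in obs]
    g=back(W,(386.2,1.3),z)[:2]-p[:2]; return np.r_[np.ravel(o),(-s*g[0]+c*g[1]+.045)*500,0]
r=least_squares(res,[.54,.24,.08],loss="soft_l1");p=r.x;print(p.round(4),np.degrees(p[2]));print(r.fun.reshape(-1,2).round(1).tolist())
print("wrist corner",back(W,(231.1,38.2),z).round(4),"edge pt",back(W,(386.2,1.3),z).round(4))
s=status.observe();a=np.array(s["position"])+[.0008,.0052,0]
print("head proj scene",proj(S,[a+[0,0,-.0716],a+[0,0,-.0316]]).round(1).tolist(),"observed centre u 335.6, bottom v 231")
# bottom-most rim in scene
th=np.linspace(0,6.28,60);P=[a+[.025*np.cos(t),.025*np.sin(t),-.0716] for t in th];q=proj(S,P);print("rim v max",q[:,1].max().round(1),"u",q[:,0].min().round(1),q[:,0].max().round(1))
c,sn=np.cos(p[2]),np.sin(p[2]);f=lambda x:np.array([p[0]+c*x,p[1]+sn*x])
for x in(-.03,-.001,.015):print(x,"axis",f(x).round(4),"TCP",(f(x)-[.0008,.0052]).round(4))
E
```

```text
[0.5453 0.2408 0.1409] 8.071286833367967
[[-0.6, -0.4], [-0.6, -1.6], [-0.5, -0.6], [-0.1, -0.5], [-0.0, 0.0], [-1.1, -0.5], [-0.0, 0.1], [-1.0, 0.0]]
wrist corner [0.4775 0.1858 0.008 ] edge pt [0.6071 0.2021 0.008 ]
head proj scene [[334.3, 222.9], [335.9, 213.5]] observed centre u 335.6, bottom v 231
rim v max 230.8 u 324.6 343.9
-0.03 axis [0.5156 0.2365] TCP [0.5148 0.2313]
-0.001 axis [0.5444 0.2406] TCP [0.5436 0.2354]
0.015 axis [0.5602 0.2429] TCP [0.5594 0.2377]
```

```bash
python3 -c "
from h import *;st([.5148,.2313,.10],[.5148,.2313,.079])"
```

```text
t 18.925 pos [0.5176 0.2214 0.2464] q [-0.44  0.75 -0.54  1.45  0.67  1.72 -1.23] F [ 0.4  0.  -4.1]
tilt 40.7 az -96.3 y [ 0.993 -0.114  0.004] twist to level -0.4 grip pt [0.5184 0.2285 0.2547]
units to TCP target [0.5148, 0.2313, 0.1] [ 1.71 -0.08  1.75]
units to TCP target [0.5148, 0.2313, 0.079] [ 1.94 -0.08  2.01]
```

```bash
python3 -m creep '[[0.4,-0.02,0.4,0,0.2],[0.8,-0.04,0.8,0,0.2],[1.2,-0.06,1.2,0,0.2],[1.6,-0.08,1.65,0,0.2],[1.71,-0.08,1.75,0,0.2]]'; python3 -m creep '[[0,0,0,0,0.2],[0,0,0,0,0.2]]'; python3 -c "
from h import *;st([.5148,.2313,.079])"
```

```text
clock: 19.55
position: [0.5139, 0.231, 0.0983]
tool_rot: [3.139, 0.711, 1.455]
force: [0.2, 0.3, -4.2]
grip_width: 0.0324
finger_force: 60.9
clock: 19.8
position: [0.5148, 0.2324, 0.1012]
tool_rot: [3.134, 0.708, 1.452]
force: [-0.8, -0.3, -3.3]
grip_width: 0.0322
finger_force: 60.9
t 19.8 pos [0.5148 0.2324 0.1012] q [-0.47  0.93 -0.51  1.5   0.74  1.54 -1.36] F [-0.8 -0.3 -3.3]
tilt 40.6 az -96.1 y [ 0.994 -0.113  0.006] twist to level -0.5 grip pt [0.5156 0.2395 0.1096]
units to TCP target [0.5148, 0.2313, 0.079] [ 0.23 -0.    0.29]
```

```bash
python3 -m creep '[[0.07,0,0.09,0,0.2],[0.14,0,0.17,0,0.2],[0.17,0,0.2,0,0.2],[0.17,0,0.2,0,0.2]]'; python3 -m creep '[[0.02,0,0.023,0,0.2],[0.02,0,0.023,0,0.2]]';python3 -m creep '[[0.02,0,0.023,0,0.2],[0.02,0,0.023,0,0.2]]'
```

```text
clock: 20.3
position: [0.5142, 0.2322, 0.0839]
tool_rot: [3.137, 0.709, 1.455]
force: [0.8, -0.1, -4.9]
grip_width: 0.0324
finger_force: 60.9
clock: 20.55
position: [0.5143, 0.2322, 0.0823]
tool_rot: [3.136, 0.709, 1.454]
force: [-1.2, -0.5, -5.2]
grip_width: 0.0324
finger_force: 60.9
clock: 20.8
position: [0.5144, 0.2323, 0.0806]
tool_rot: [3.136, 0.709, 1.454]
force: [0.9, -0.2, -1.4]
grip_width: 0.0325
finger_force: 61.2
```

```bash
python3 - <<'E'
from h import *
s,R=st([.5148,.2313,.079])
sc=grab_frame("scene");cv2.imwrite("pics/s4.png",cv2.resize(sc[200:300,280:413],(798,600),interpolation=cv2.INTER_CUBIC))
E
```

```text
t 20.8 pos [0.5144 0.2323 0.0806] q [-0.47  0.96 -0.5   1.51  0.75  1.51 -1.38] F [ 0.9 -0.2 -1.4]
tilt 40.6 az -96.2 y [ 0.994 -0.113  0.004] twist to level -0.4 grip pt [0.5152 0.2394 0.0889]
units to TCP target [0.5148, 0.2313, 0.079] [0.01 0.01 0.03]
```

View pics/s4.png

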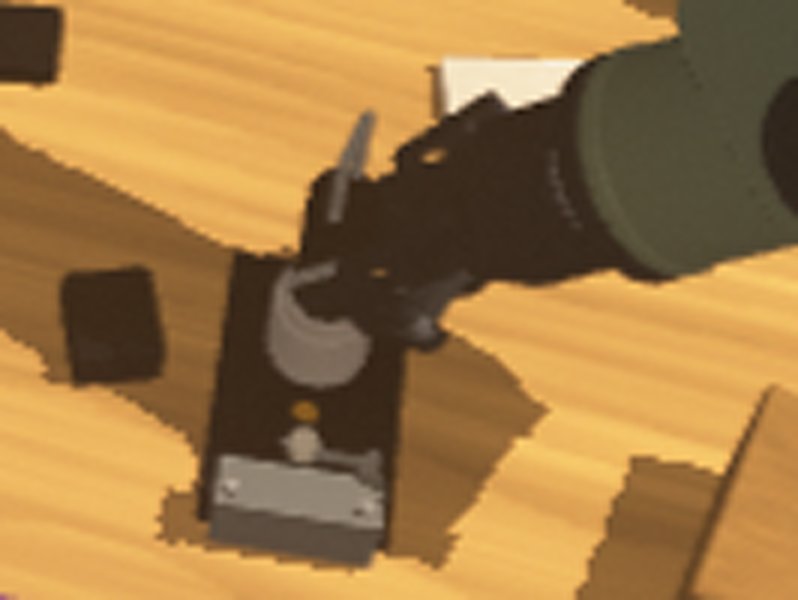

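The torch head is on the plate between the guides, with the amber dot and roller ahead of it along dock +x, and the contact force shows that it stands. Now lift about 1 mm, move along dock +x and feel for the lever.

```bash
cat > feel.py <<'E'
from h import *
import sys
n=int(sys.argv[1]) if len(sys.argv)>1 else 8
d=np.array([np.cos(.137),np.sin(.137),0]);l=np.array([-d[1],d[0],0]);o=np.array([.5453,.2408,0]);L=[]
for _ in range(n):
    grab_frame("top");s=status.observe();a=np.array(s["position"])+[.0008,.0052,0]
    F=np.array(s["force"]);L.append([(a-o)@d*1e3,(a-o)@l*1e3,a[2]*1e3,F@d,F@l,F[2],np.array(s["moment"])@l])
L=np.array(L);print("t",s["clock"],"x,y,z mm",L[:,:3].mean(0).round(2),"Fx,Fy,Fz,My",L[:,3:].mean(0).round(2),"sem",(L[:,3].std()/n**.5).round(2),(L[:,6].std()/n**.5).round(3))
R=rot(s["tool_rot"]);print("unit/mm along dock x",(R.T@d/60).round(4),"up",(R.T@[0,0,1]/60).round(4))
E
python3 feel.py 4
```

```text
t 21.05 x,y,z mm [-30.27   0.77  80.57] Fx,Fy,Fz,My [ 0.78  0.16 -1.66 -0.35] sem 0.19 0.018
unit/mm along dock x [ 0.0032  0.0161 -0.0026] up [-0.0108  0.0001 -0.0127]
```

```bash
python3 -m creep '[[-0.011,0,-0.013,0,0.2],[0.017,0.13,-0.034,0,0.2],[0.042,0.26,-0.055,0,0.2],[0.066,0.386,-0.075,0,0.2],[0.066,0.386,-0.075,0,0.2]]' | grep force; python3 feel.py 10
```

```text
force: [-0.5, -0.0, -4.3]
finger_force: 60.9
t 22.175 x,y,z mm [-6.57  0.83 81.4 ] Fx,Fy,Fz,My [ 0.06  0.09 -4.83 -0.32] sem 0.13 0.005
unit/mm along dock x [ 0.0032  0.0161 -0.0026] up [-0.0108  0.0001 -0.0127]
```

```bash
python3 -m creep '[[0.006,0.032,-0.005,0,0.2],[0.013,0.064,-0.01,0,0.2],[0.013,0.064,-0.01,0,0.2]]' | grep -v : ; python3 feel.py 8|head -1;  python3 -m creep '[[0.006,0.032,-0.005,0,0.2],[0.006,0.032,-0.005,0,0.2]]' | grep -v : ; python3 feel.py 8|head -1; python3 -m creep '[[0.006,0.032,-0.005,0,0.2],[0.006,0.032,-0.005,0,0.2]]' | grep -v : ; python3 feel.py 8|head -1
```

```text
t 22.95 x,y,z mm [-2.52  0.8  81.36] Fx,Fy,Fz,My [-0.03  0.18 -4.8  -0.31] sem 0.11 0.01
t 23.6 x,y,z mm [-0.52  0.77 81.36] Fx,Fy,Fz,My [-0.02 -0.24 -4.69 -0.34] sem 0.2 0.012
t 24.25 x,y,z mm [ 1.46  0.76 81.37] Fx,Fy,Fz,My [ 0.    0.08 -4.75 -0.33] sem 0.14 0.009
```

```bash
for i in 1; do python3 -m creep '[[0.006,0.032,-0.005,0,0.2],[0.006,0.032,-0.005,0,0.2]]' | grep -v : ; python3 feel.py 8|head -1; done; python3 -m creep '[[0.006,0.032,-0.005,0,0.2],[0.006,0.032,-0.005,0,0.2]]' | grep -v : ; python3 feel.py 8|head -1
```

```text
t 24.9 x,y,z mm [ 3.43  0.73 81.37] Fx,Fy,Fz,My [-0.04  0.22 -4.99 -0.31] sem 0.13 0.008
t 25.55 x,y,z mm [ 5.41  0.72 81.37] Fx,Fy,Fz,My [-0.1   0.03 -4.8  -0.32] sem 0.08 0.006
```

```bash
python3 -m creep '[[0.006,0.032,-0.005,0,0.2],[0.006,0.032,-0.005,0,0.2]]' | grep -v : ; python3 feel.py 8|head -1; python3 -m creep '[[0.006,0.032,-0.005,0,0.2],[0.006,0.032,-0.005,0,0.2]]' | grep -v : ; python3 feel.py 8|head -1
```

```text
t 26.2 x,y,z mm [ 7.34  0.7  81.37] Fx,Fy,Fz,My [-0.87 -0.2  -4.49 -0.11] sem 0.14 0.01
t 26.85 x,y,z mm [ 9.35  0.66 81.37] Fx,Fy,Fz,My [-1.49 -0.58 -4.58 -0.03] sem 0.16 0.01
```

```bash
python3 -m creep '[[0.006,0.032,-0.005,0,0.2],[0.006,0.032,-0.005,0,0.2]]' | grep -v : ; python3 feel.py 12|head -1
```

```text
t 27.7 x,y,z mm [11.34  0.65 81.38] Fx,Fy,Fz,My [-1.46 -0.4  -4.53  0.02] sem 0.16 0.013
```

```bash
python3 -m creep '[[0.002,0.01,-0.002,0,0.2],[0.002,0.01,-0.002,0,0.2]]' | grep -v : ; python3 feel.py 10|head -1; python3 -m creep '[[0.009,0.01,0.007,0,0.2],[0.013,0.01,0.011,0,0.2],[0.013,0.01,0.011,0,0.2]]' | grep -v : ; python3 feel.py 6|head -1
```

```text
t 28.45 x,y,z mm [11.97  0.65 81.4 ] Fx,Fy,Fz,My [-1.7  -1.   -4.7   0.05] sem 0.14 0.009
t 29.125 x,y,z mm [12.7   0.68 80.57] Fx,Fy,Fz,My [-1.17  0.63  0.36  0.13] sem 0.13 0.013
```

```bash
python3 -m creep '[[-0.002,-0.012,0.002,0,0.2],[-0.002,-0.012,0.002,0,0.2]]' | grep -v : ; python3 feel.py 6|head -1
```

```text
t 29.675 x,y,z mm [12.21  0.64 80.58] Fx,Fy,Fz,My [ 4.43 -0.18  2.88 -0.96] sem 0.32 0.04
```

```bash
python3 -m creep '[[-0.006,0,-0.007,0,0.2],[-0.006,0,-0.007,0,0.2]]' | grep -v : ; python3 feel.py 8|head -1
```

```text
t 30.325 x,y,z mm [11.48  0.82 80.61] Fx,Fy,Fz,My [-1.69  0.73 -4.    0.06] sem 0.29 0.033
```

```bash
python3 -m creep '[[0,0,0,0,0.2],[0,0,0,0,0.2]]' 20 | grep -E "force|width" ; python3 feel.py 5|head -1; python3 -m creep '[[0,0,0,0,0.6],[0,0,0,0,0.8],[0,0,0,0,0.8],[0,0,0,0,0.8]]'; python3 - <<'E'
from h import *
s,R=st()
w=grab_frame("wrist");sc=grab_frame("scene")
f=lambda i,x,y,W,H:cv2.resize(i[y:y+H,x:x+W],(400,300),interpolation=cv2.INTER_CUBIC)
cv2.imwrite("pics/rel.png",np.hstack([cv2.resize(w,(400,300)),f(sc,290,220,80,60)]))
E
```

```text
force: [-1.3, -0.4, -5.1]
grip_width: 0.0325
finger_force: 61.1
t 30.825 x,y,z mm [11.84  0.69 80.92] Fx,Fy,Fz,My [-1.67  0.44 -5.77 -0.02] sem 0.16 0.011
clock: 31.32
position: [0.5562, 0.2379, 0.0811]
tool_rot: [3.136, 0.709, 1.454]
force: [-0.4, -0.4, -1.2]
grip_width: 0.0685
finger_force: 0.0
t 31.325 pos [0.5562 0.2379 0.0811] q [-0.46  1.   -0.49  1.39  0.77  1.56 -1.3 ] F [-0.4 -0.4 -1.2]
tilt 40.6 az -96.2 y [ 0.994 -0.113  0.004] twist to level -0.4 grip pt [0.557  0.245  0.0894]
```

View pics/rel.png

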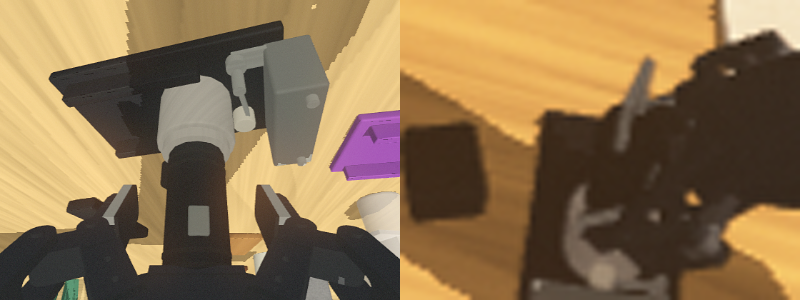

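The torch stands upright between the guides, with the roller on its head. Retreating along the tool axis, then checking the lever.

```bash
python3 -m creep '[[0,0,-0.3,0,0.9],[0,0,-0.8,0,1],[0,0,-1.3,0,1],[0,0,-1.6,0,1],[0,0,-1.6,0,1]]'; python3 - <<'E'
from h import *
s,R=st()
w=grab_frame("wrist");cv2.imwrite("pics/w5.png",w);K,Rr,t=cam("wrist");np.savez("w5.npz",K=K,R=Rr,t=t)
c=(K,Rr,t);print(proj(c,[[.557,.243,.008],[.557,.243,.03],[.557,.243,.1],[.589,.247,.03]]).round(0).tolist())
u,v=proj(c,[.58,.25,.03])[0];x,y=int(u)-80,int(v)-60
print(x,y);cv2.imwrite("pics/w5c.png",cv2.resize(w[max(y,0):max(y,0)+120,x:x+160],(800,600),interpolation=cv2.INTER_CUBIC))
E
```

```text
clock: 32.05
position: [0.5629, 0.3012, 0.1545]
tool_rot: [3.135, 0.707, 1.454]
force: [-0.2, -0.6, -0.4]
grip_width: 0.0855
finger_force: 0.0
t 32.05 pos [0.5629 0.3012 0.1545] q [-0.54  0.97 -0.5   1.22  0.72  1.73 -1.24] F [-0.2 -0.6 -0.4]
tilt 40.5 az -96.1 y [ 0.994 -0.112  0.005] twist to level -0.4 grip pt [0.5636 0.3083 0.1629]
[[273.0, 129.0], [273.0, 151.0], [274.0, 234.0], [317.0, 143.0]]
224 81
```

View pics/w5c.png

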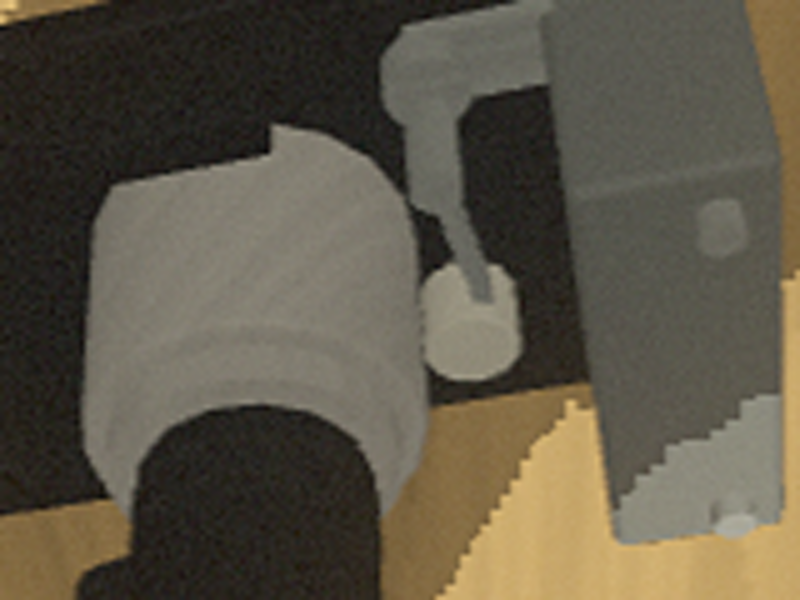

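The crop shows the roller at (470,312), pressed against the torch head, and the lever arm visibly swung from its pivot pin at about (435,100-210). Comparing that with the predicted lever geometry.

```bash
python3 - <<'E'
from h import *
w=np.load("w5.npz");c=(w["K"],w["R"],w["t"])
d=np.array([np.cos(.137),np.sin(.137),0]);l=np.array([-d[1],d[0],0]);o=np.array([.5453,.2408,0])
f=lambda uv:(224+uv[0]/5,81+uv[1]/5)
r=back(c,f((470,312)),.03);print("roller dock mm",((r-o)@d*1e3).round(1),((r-o)@l*1e3).round(1))
g=lambda P:((proj(c,P)-[224,81])*5).round(0).tolist()
for p in(0,4,6,8):
    th=.031*p;P=r+.032*(-np.sin(th)*d+np.cos(th)*l);print(p,g([P+[0,0,a] for a in(-.02,-.01,0,.01)]))
print("roller col",g([r+[0,0,a] for a in(-.01,0,.01)]))
# switch face direction check: two points on switch top front edge (crop), z=.048/.040
for z in(.04,.048):
    a,b=back(c,f((555,50)),z),back(c,f((612,540)),z);print(z,((a-o)@d*1e3).round(1),((a-o)@l*1e3).round(1),((b-o)@d*1e3).round(1),((b-o)@l*1e3).round(1))
E
```

```text
roller dock mm 44.8 -0.0
0 [[424.0, 43.0], [429.0, 93.0], [433.0, 145.0], [438.0, 200.0]]
4 [[396.0, 51.0], [399.0, 100.0], [403.0, 152.0], [407.0, 207.0]]
6 [[382.0, 55.0], [385.0, 105.0], [389.0, 157.0], [392.0, 212.0]]
8 [[369.0, 61.0], [372.0, 110.0], [375.0, 162.0], [378.0, 217.0]]
roller col [[465.0, 262.0], [470.0, 312.0], [475.0, 365.0]]
0.04 61.7 51.4 59.9 -47.2
0.048 61.6 58.1 59.9 -35.8
```

```bash
python3 -m creep '[[0,0,-1,0,1],[0,0,-2,0,1],[0,0,-3,0,1],[0,0,-3,0,1]]'|head -2; python3 - <<'E'
from h import *
a=cv2.imread("pics/scene0.png");b=grab_frame("scene");cv2.imwrite("pics/s6.png",b)
for i in(a,b):
    g=cv2.cvtColor(i,cv2.COLOR_BGR2GRAY)[264:284,322:350];print(g)
c=cam("scene")
d=np.array([np.cos(.137),np.sin(.137),0]);l=np.array([-d[1],d[0],0]);o=np.array([.5453,.2408,0])
for x in(36,38,40,42,44,46):print(x,proj(c,[o+x*.001*d+[0,0,.03],o+x*.001*d+[0,0,.038]]).round(1).tolist())
E
```

```text
clock: 32.6
position: [0.5747, 0.3869, 0.2563]
[[ 49  49  50  49  51  50  49  49  50  50  49  49  50  50  51  50  50  49
   46  46  46  50  52  51  70 129 173 174]
 [ 49  50  49  49  50  49  50  49  49  49  49  49  49  50  49  51  49  48
   44  46  47  50  52  51  84 149 170 170]
 [ 50  49  48  49  49  49  50  56  63  61  51  50  49  51  50  50  49  45
   45  45  48  49  51  49  86 154 178 176]
 [ 49  49  49  50  50  50  67 118 155 141  88  51  51  50  49  51  50  45
   45  46  48  51  51  52  88 157 184 183]
 [ 50  50  49  50  49  50  89 150 154 154 136  65  50  51  50  51  50  49
   45  46  48  51  52  52 107 180 181 181]
 [ 50  49  49  50  50  49  64 111 150 150 133  62  51  51  51  50  49  45
   45  46  51  51  54  51 107 180 181 183]
 [ 49  48  49  49  50  49  52  64  88 101  83  50  49  51  49  51  50  45
   45  47  50  50  51  51 105 176 178 180]
 [ 50  50  49  49  48  51  82 147 183 167  91  50  51  50  51  49  48  45
   46  45  51  50  51  57 111 171 172 174]
 [ 49  49  48  48  54  70 146 225 223 223 198  57  50  52  50  52  50  45
   45  46  45  47  49  57 107 166 168 170]

[... 3144 characters left out ...]
85  96  97  98]
 [128 127 128 127 127 127 128 127 127 127 127 127 127 114  80  74  74  75
   75  76  75  72  50  62  97  98  98  97]
 [128 128 127 128 127 127 127 127 127 128 127 128 128 128 115  78  76  75
   75  74  75  69  50  62  98  97  98  99]
 [128 127 127 126 128 127 127 127 127 129 129 128 127 128 128 116  76  74
   76  75  74  70  49  67  98  97  98  98]
 [128 128 129 128 128 128 129 129 129 128 129 129 128 128 129 116  79  76
   81  82  75  69  48  68 101 100  99  98]]
36 [[330.4, 272.6], [330.7, 271.2]]
38 [[330.4, 273.2], [330.6, 271.8]]
40 [[330.3, 273.8], [330.6, 272.4]]
42 [[330.2, 274.5], [330.5, 273.0]]
44 [[330.1, 275.1], [330.4, 273.7]]
46 [[330.1, 275.7], [330.4, 274.3]]
```

The roller moved about 1.3 px in the scene camera, which is roughly 4.1 mm. That's too close to the click point: the torch was released slightly lifted and sprang back. I'll regrip it, set it about 1 mm further in, and press it onto the plate before letting go.

```bash
python3 -m creep '[[0,0,0.9,0,1],[0,0,1.8,0,1],[0,0,2.6,0,1],[0,0,3,0,1],[0,0,3,0,1]]'|head -2; python3 -c "
from h import *;st([.5562,.2379,.0811])"
```

```text
clock: 33.28
position: [0.5539, 0.2663, 0.1231]
t 33.275 pos [0.5539 0.2663 0.1231] q [-0.76  0.96  0.01  1.3   0.41  1.52 -1.05] F [ 0.2  0.7 -0.2]
tilt 42.5 az -99.6 y [ 0.99  -0.14  -0.025] twist to level 2.1 grip pt [0.5551 0.2736 0.1312]
units to TCP target [0.5562, 0.2379, 0.0811] [0.13 0.12 0.83]
```

```bash
python3 -m creep '[[0.06,0.05,0,0.26,1],[0.13,0.12,0.3,0.26,1],[0.13,0.12,0.6,0.26,1],[0.13,0.12,0.83,0.26,1],[0.13,0.12,0.83,0.26,1]]'|head -2; python3 feel.py 4; python3 -c "
from h import *;st([.5558,.2377,.0813])"
```

```text
clock: 33.9
position: [0.5566, 0.2386, 0.0815]
t 34.1 x,y,z mm [12.97  2.69 82.35] Fx,Fy,Fz,My [ 0.15  0.37  0.07 -0.23] sem 0.14 0.005
unit/mm along dock x [ 0.0037  0.0159 -0.0033] up [-0.0112  0.     -0.0123]
t 34.1 pos [0.5571 0.2403 0.0825] q [-0.74  0.99  0.02  1.36  0.43  1.42 -1.09] F [ 0.5  0.8 -0. ]
tilt 42.3 az -99.4 y [ 0.986 -0.165  0.002] twist to level -0.2 grip pt [0.5583 0.2476 0.0907]
units to TCP target [0.5558, 0.2377, 0.0813] [-0.02 -0.01  0.05]
```

```bash
python3 -m creep '[[-0.02,-0.016,0.04,0,1],[-0.02,-0.016,0.04,0,0.6],[-0.02,-0.016,0.04,0,0.2],[-0.02,-0.016,0.04,0,0.2],[-0.02,-0.016,0.04,0,0.2]]' 40|tail -3; python3 -m creep '[[0,0,0,0,0.2],[0,0,0,0,0.2]]'|tail -2;  python3 feel.py 6
```

```text
force: [0.4, 1.7, 2.1]
grip_width: 0.0328
finger_force: 39.6
grip_width: 0.0332
finger_force: 39.6
t 35.275 x,y,z mm [11.32  0.4  81.31] Fx,Fy,Fz,My [ 1.6   1.18  4.36 -0.23] sem 0.19 0.011
unit/mm along dock x [ 0.0037  0.0159 -0.0033] up [-0.0112  0.     -0.0123]
```

```bash
python3 -m creep '[[-0.009,0,-0.01,0,0.2],[-0.009,0,-0.01,0,0.2]]'|tail -2;  python3 feel.py 8|head -1; python3 -m creep '[[-0.003,0.013,-0.011,0,0.2],[-0.003,0.013,-0.011,0,0.2]]'|tail -2;  python3 feel.py 8|head -1
```

```text
grip_width: 0.0327
finger_force: 39.9
t 35.925 x,y,z mm [10.96  0.37 81.66] Fx,Fy,Fz,My [-1.21  0.67 -5.44 -0.18] sem 0.12 0.008
grip_width: 0.0332
finger_force: 40.1
t 36.575 x,y,z mm [12.02  0.35 82.61] Fx,Fy,Fz,My [-1.62 -0.48 -4.88 -0.09] sem 0.22 0.008
```

```bash
python3 -m creep '[[0.008,0,0.009,0,0.2],[0.014,0,0.015,0,0.2],[0.014,0,0.015,0,0.2]]'|tail -2;  python3 feel.py 5|head -1; python3 -m creep '[[0.004,0,0.004,0,0.2],[0.004,0,0.004,0,0.2]]'|tail -1;  python3 feel.py 5|head -1
```

```text
grip_width: 0.0328
finger_force: 40.2
t 37.2 x,y,z mm [12.06  0.47 81.35] Fx,Fy,Fz,My [-0.89 -0.12 -3.78 -0.12] sem 0.17 0.017
finger_force: 40.5
t 37.7 x,y,z mm [12.11  0.4  81.29] Fx,Fy,Fz,My [-1.79  0.21  3.32  0.42] sem 0.16 0.029
```

```bash
python3 -m creep '[[0,0,0,0,0.5],[0,0,0,0,0.8],[0,0,0,0,1],[0,0,0,0,1]]'|tail -2; python3 -m creep '[[0,0,-0.3,0,1],[0,0,-0.8,0,1],[0,0,-1.5,0,1],[0,0,-2.2,0,1],[0,0,-3,0,1]]'|head -2; python3 -m creep '[[0,0,-1,0,1],[0,0,-1.5,0,1],[0,0,-1.5,0,1]]'|head -2; python3 - <<'E'
from h import *
b=grab_frame("scene");b2=grab_frame("scene");m=cv2.addWeighted(b,.5,b2,.5,0)
cv2.imwrite("pics/s7.png",m)
for i in(cv2.imread("pics/scene0.png"),cv2.imread("pics/s6.png"),m):
    print(cv2.cvtColor(i,cv2.COLOR_BGR2GRAY)[269:279,326:335])
o=cv2.imread("pics/s6.png")
print(np.argwhere(cv2.absdiff(o,m).max(2)[262:282,318:345]>25).shape)
E
```

```text
grip_width: 0.0852
finger_force: 0.0
clock: 38.83
position: [0.576, 0.3588, 0.2162]
clock: 39.2
position: [0.5818, 0.4038, 0.2685]
[[ 50  49  64 111 150 150 133  62  51]
 [ 50  49  52  64  88 101  83  50  49]
 [ 48  51  82 147 183 167  91  50  51]
 [ 54  70 146 225 223 223 198  57  50]
 [ 92 150 171 221 223 224 209 117  50]
 [ 55  85 139 196 221 220 208 158  61]
 [ 44  60  97 128 169 177 125 137 134]
 [ 49  52  77 117 128 131  95  78  87]
 [100  88  72  68  79  79  57  54  55]
 [123 123 124 124 129 126 117  97  85]]
[[ 99 100 104 110 115 112 112 110 110]
 [ 99 101 103 104 104 107 111 112 110]
 [ 99 101 101 104 104 105 106 104 104]
 [101 101 106 116 117 111 107 104 105]
 [101 104 118 132 133 132 121 104 106]
 [ 99 109 128 134 133 135 127 108 105]
 [ 67 111 156 134 136 134 125 103 103]
 [ 48  72 118 129 133 133 112  91  90]
 [100  96 101 115 119 122  99  75  78]
 [127 128 128 130 134 131 121  89  62]]
[[ 98 110 138 172 195 190 175 178 180]
 [100 101 102 104 117 146 164 191 185]
 [ 99 101 102 104 108 110 113 116 120]
 [100 101 109 129 147 138 117 117 121]
 [101 109 173 230 228 219 166 118 123]
 [100 126 192 228 229 230 212 120 125]
 [ 76 123 187 227 229 229 210 119 124]
 [ 53  75 136 195 222 223 199 149 160]
 [101  97 102 117 130 140 103  97  94]
 [128 127 128 130 133 131 121  96  86]]
(101, 2)
```

The roller has moved about 1.5 px in the scene camera, or roughly 4.9 mm. The force bounds give 4.8-6.7 mm. Both are past the click at 4 mm and short of the 8 mm limit, and the gripper is clear, so I'm handing in.

```bash
python3 -c "
from workcell import bot
print(bot.job_done())"
```

```text
the job is handed in; nothing more can be done
None
```

I handed in the job at about 39 s. The torch is standing upright, lens down, between the dock's guides, with the lever pushed an estimated 5 mm (click at 4, limit 8); the click is inferred from force and camera readings, as no switch signal was available to confirm it.

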